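# Lock an optical carrier to its bench with a quarter-turn thumbscrew

## Robot

A 6-joint arm with a two-finger parallel gripper is mounted at the origin on the work surface. World frame = base frame: x ahead of the robot, y to its left, z up, the work surface at z = 0. Lengths are in m, angles in rad, forces in N, time in s.
With the tool pointing down it reaches from about 0.35 to 0.85 m from the base axis. Payload 8.1 kg.
Tool frame: the origin (TCP) lies at the very end of the fingers, on their centre line; the grasp point (between the pads) lies 19 mm behind it (robot.pinch_z is the distance from the TCP to the grasp point, in m); y points along the fingers, x is the direction in which the jaws open and shut, and the axes are right-handed (so a half turn about y gives the same grasp; the last joint's range is limited). The gripper opens to 93 mm and grips with 3 to 60 N. Pads are 15 mm wide; open, the fingers measure 128 mm over their backs; the gripper's body (75 mm by 188 mm) begins 65 mm behind the grasp point.
Start: joints at [1.229, 0.13, 1.488, -0, 1.523, -0.085], TCP at [0.152, 0.58, 0.196] pointing down, gripper open.
Joint ranges: [-2.96, 2.96], [-0.89, 2.26], [0.02, 2.5], [-1.34, 4.48], [0, 2.73], [-2.66, 2.66]. Speed limits (rad/s): [2.39, 2.39, 2.79, 3.14, 3.14, 3.14].

## Interface

Orientations are given as a rotation vector (axis times angle).
In Python, from plant import robot gives the robot as it stands.
- The arm moves only by the shell command python3 -m inch 'ROWS' [FORCE]. ROWS is JSON, a list of rows, each a list of 5 numbers: the closure, from -1 (fully open) to 1 (shut), then the shift along the world's x, y, z in m, then the turn about the world's z in rad. A call has 1 to 8 rows; each row is the pose to reach, as a shift and turn from the pose measured when the call began; what a row does not reach only later rows make up. A row lasts 1/8 s, in which the tool goes at most 62.5 mm and 10.7 degrees, less where a joint would pass 70% of its speed; a pose out of reach is approached as far as the arm can. A call with a gripper value outside its range is refused whole. The fingers move at their own pace and stop on an object; FORCE is the grip in N (left out, the last holds). Time passes only in rows, so rows that repeat a pose let the fingers close. It gives the time, the measured TCP pose, the force and the opening at its end, in the units of the state.
- robot.read_state(): the state, without advancing time (a new reading comes with each control period).
- robot.read_camera(name): name is "scene" or "side" or "wrist"; returns a dict with "color" (384x512x3 uint8, red, green, blue), "mtx" (3x3 intrinsics, pixels), "R" (3x3) and "t" (3): a world point X has camera coordinates R X + t; the wrist camera has in their place "hand_eye" (4x4, takes a point from camera to tool coordinates, whose origin is the TCP and whose axes are the tool frame's). Camera axes: x right, y down, z forward; pixel columns grow to the right and rows downward; lengths in m; the calibration is good to about 2 mm. A picture is of the moment at which its call begins: read the wrist's pose just before it. There is no depth.
- robot.close_job(): hands the job in, once; it reports no verdict.
The state is a dict: "t": time; "q": joint angles; "dq": joint speeds; "joint_torque": joint torques, N m; "tool_pos": TCP position; "orientation": TCP orientation; "force": force on the tool from outside, world axes, zero at the start; "wrist_torque": the same for the moment, N m; "opening": finger opening in m.
Only numpy, scipy, OpenCV 4.12 (cv2) and the standard library are available. Lean on these libraries where they do the work, as an engineer would, in place of code of your own. Each camera call takes 0.05 s, during which the arm holds its last target. There are 200 camera calls.

## Task

Slide the V-block carrier along the optical bench until it just comes up against the metal end stop, without shifting the stop, so that the slot in its foot lies over the slot of the nut block below. Then take the brass thumbscrew out of its wooden holder, put it down through both slots, press it fully home against the spring underneath and turn it a quarter turn clockwise (seen from above) until it locks, and let go. Do not ram or jam anything, and leave the loose optics nearby alone.

Things in the scene. Friction and masses are not known exactly. Their poses are not given: they have to be found in the camera images.
- bench: Fixed black optical bench 320 (its x) x 88 x 46 mm high, origin on the table under its middle. Two rails along x, flat tops 40 mm high, with a 34 mm open gap between. Lips (46 mm high, inner faces at y = +-39 mm) guide the carrier with 1 mm play each side. Forces over 40 N between bench, carrier and thumbscrew count as ramming.
- nut_zone (a point): Point on the bench at x = 90, y = 0, z = 40 mm. The aluminium nut block is clamped in the gap near here: its through slot, 12 (x) x 21.5 (y) mm in a 10 mm plate 1 mm below the rail tops, is centred within +-15 mm along x of this point (not measured). Its end stop (18 x 33 mm, top 53 mm high) is preset with its face 30 mm beyond the slot centre, to be found by feel.
- carrier: Loose grey metal carrier, about 0.45 kg, on the rails. Foot 140 (x) x 76 (y) x 10 mm; origin at the centre of its underside, z up, x along the bench towards the stop. Starts 45 to 135 mm short of the stop; slides with 2 to 6 N of friction. With the foot's front face (x = +70 mm) against the stop, its slot lies over the nut block's.
- carrier_block (a point): Centre of the top of the carrier's V-block, at carrier x = -35, z = 67 mm. The block is 44 (x) x 40 (y) mm with upright sides 35 to 67 mm above the carrier's origin (75 to 107 mm above the table), on a 28 mm round post. It can be gripped across y.
- carrier_slot (a point): Centre of the through slot in the carrier's foot, at carrier x = +40 mm, on the foot's top face (50 mm above the table). The slot is 11.5 mm along the carrier's x and 20.5 mm along its y.
- thumbscrew: Loose brass thumbscrew, 75 g, upright in the holder. Origin at the centre of the underside of its round collar (30 mm wide, 5 mm thick), z up. Above the collar a flat paddle to grip, 28 (its x) x 10 (its y) mm, 5 to 37 mm above the origin. Below, a 9 mm shank with a cross blade at its foot, in the plane of the paddle.
- blade (a point): Bottom of the thumbscrew, 30 mm below its origin. Blade 18 (x) x 9 (y) mm, 22.5 to 28 mm below the origin, then a nose 15.5 x 6.5 mm. It enters the slots with its x along the bench's y, either way round. With the collar pressed on the foot it is just under the nut block: turned clockwise from above it meets a firm stop after about 90 degrees, its x along the bench's x.
- holder: Fixed wooden block 60 x 60 x 42 mm high with a round hole 23 mm wide and 36 mm deep in its top, in which the thumbscrew hangs by its collar; origin under its centre.
- plunger (a joint): Spring plunger under the nut block's slot, in m: 0 up, grows as the thumbscrew presses it down. The blade meets it about 7 mm before the collar is seated; it resists with 3 N at first, about 7 N when seated, and pushes the thumbscrew back up if let go unlocked. About 0.0055 when locked.
- stop (a joint): How far the preset end stop has been shifted along the bench's +x, in m: 0 as set, and it must not be pushed over 3 mm out of place. It is held by friction only: about 16 N of push shifts it, and it does not come back by itself.
- eyepiece: Bystander: loose black eyepiece 44 mm wide, 50 mm high, origin under its centre.
- lens_cell: Bystander: loose aluminium ring 52 mm across, 16 mm high, origin under its centre.
- dust_cap: Bystander: loose black disc 40 mm across, 12 mm high, origin under its centre.
Things that resemble listed ones, but are neither listed nor needed, are in the scene too. Several things have the shape of the carrier; the one meant has the colours described above. Of the things that look like the thumbscrew, the smaller one is meant.

How it is judged:
On the way, in this order (a step that is already met when the one before it is completed fails the run):
1. the carrier has been slid along the rails to where the end stop can be (x of carrier in the frame of bench above 0.032 m and z of carrier in the frame of bench below 0.044 m), for 0.1 s.
2. the thumbscrew has gone down through both slots and presses the spring plunger (value of joint plunger above 0.004 m and horizontal distance between thumbscrew and carrier_slot below 0.006 m), for 0.1 s.
At the end, for the whole second after the job is handed in: Carrier on the rails (within 3 mm) at the stop; thumbscrew upright (8 degrees) through both slots, within 6 mm of the carrier slot's centre, collar within 2.5 mm of the foot, plunger pressed over 4 mm, paddle along the bench within 20 degrees; all at rest and let go (all of step 2 and z of thumbscrew in the frame of carrier below 0.0125 m and angle between the x axis of thumbscrew and the x axis of bench, either way round below 0.35 rad and angle between thumbscrew's own z axis and vertical below 0.15 rad and x of carrier in the frame of bench above 0.032 m and z of carrier in the frame of bench below 0.043 m and linear speed of each of carrier, thumbscrew below 0.02 m/s); the robot touches nothing.
It fails at once if the preset end stop is pushed more than 3 mm out of place (value of joint stop above 0.003 m).
It fails at once if the carrier is rammed or jammed against the bench or its stop with more than 40 N (contact force between carrier and bench above 40 N).
It fails at once if the thumbscrew is jammed against the carrier with more than 40 N (contact force between thumbscrew and carrier above 40 N).
It fails at once if the thumbscrew is jammed against the bench or its nut block with more than 40 N (contact force between thumbscrew and bench above 40 N).
It fails at once if a loose optic nearby (eyepiece, lens cell or dust cap) is moved by more than 20 mm (distance of any of eyepiece, lens_cell, dust_cap from where it was at the start of the episode above 0.02 m).
It also fails if it takes over 67 s, if anything falls off the work surface, if the arm or the gripper's body presses on something with over 40 N, if the wrist force passes 120 N, or if a joint passes its speed limit or range.

## Working session

There is one attempt and no reset: what is moved stays moved. The work goes in short steps, Python scripts to look and compute and a shell command to move; the robot and the scene stay as the last step left them, time stands still between calls to the robot, and variables do not carry over. Pictures are saved under pics/ and viewed, about 8 in all and at most 12, crops included, and the job is handed in when it is done.

```bash
mkdir -p pics; ls; python3 - <<'E'
from plant import robot
import cv2,numpy as np
s=robot.read_state();print(s)
a=robot.read_camera("scene");b=robot.read_camera("side")
for n,c in(("scene",a),("side",b)):
    cv2.imwrite(f"pics/{n}0.png",c["color"][:,:,::-1]);np.savez(f"pics/{n}0.npz",**c)
    print(n,c["mtx"].tolist(),(-c["R"].T@c["t"]).round(3),c["R"][2].round(3))
i=np.vstack([a["color"],b["color"]])[:,:,::-1]
cv2.imwrite("pics/both0.png",cv2.resize(np.hstack([a["color"],b["color"]])[:,:,::-1],(800,300)))
E
```

```text
pics
{'t': 0.0, 'q': array([ 1.22860329e+00,  1.31162146e-01,  1.48929664e+00,  7.34547853e-06,
        1.52298340e+00, -8.53695394e-02]), 'dq': array([-0.00097833, -0.00063789,  0.00013283, -0.00052247,  0.00064504,
        0.00208717]), 'joint_torque': array([-8.42524787e-04, -5.59874046e+01, -4.91731811e+01,  7.64328288e-02,
        3.65596369e-02, -1.19225929e-04]), 'tool_pos': array([0.15215622, 0.57974997, 0.19507737]), 'orientation': array([-1.32082978, -1.01679985,  1.01939952]), 'force': array([ 0.54375596,  0.00798177, -0.07996363]), 'wrist_torque': array([-0.03125551, -0.04729081,  0.0144784 ]), 'opening': 0.09270391275046323}
scene [[442.9612800029186, 0.0, 252.9734315730517], [0.0, 442.9612800029186, 186.9415057025706], [0.0, 0.0, 1.0]] [ 1.309 -0.644  0.689] [-0.638  0.549 -0.54 ]
side [[448.07549274393756, 0.0, 252.91130120694498], [0.0, 448.07549274393756, 192.1532885544746], [0.0, 0.0, 1.0]] [0.231 0.623 0.968] [ 0.32  -0.566 -0.76 ]
```

View pics/scene0.png

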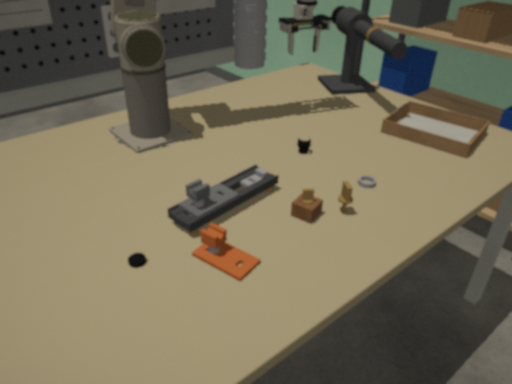

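View pics/side0.png

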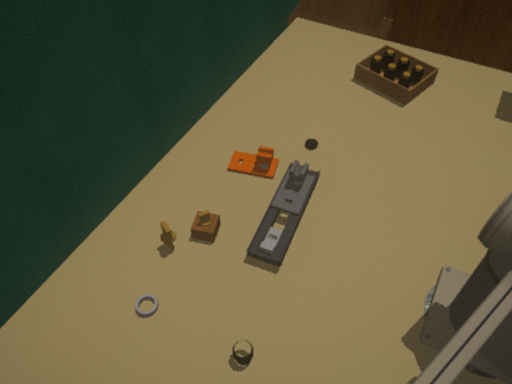

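Scene image: the grey carrier is at (198,190) on the black bench, with the nut block and stop at about (250,180). An orange lookalike carrier is at (225,255). The small screw is in the holder at (307,203), and a larger loose screw stands at (346,195). The dust cap is at (137,260), the lens ring at (367,181) and the eyepiece at (304,146). In the side image the carrier is at (297,178), the nut block at (275,232), the holder screw at (204,217) and the large screw at (168,232).

I choose the grey carrier on the bench and the screw in the wooden holder. Next is the close crop to check that choice.

```bash
cat > h.py <<'E'
import numpy as np,cv2
def load(n): return dict(np.load(f"pics/{n}.npz"))
def cast(c,uv,z):
    K,R,t=c["mtx"],c["R"],c["t"];d=R.T@np.linalg.inv(K)@np.array([*uv,1.]);o=-R.T@t
    return o+d*(z-o[2])/d[2]
def tri(c1,p1,c2,p2):
    P=[c["mtx"]@np.c_[c["R"],c["t"]] for c in(c1,c2)]
    X=cv2.triangulatePoints(P[0],P[1],np.float64(p1),np.float64(p2)).ravel();return X[:3]/X[3]
E
python3 - <<'E'
import cv2,numpy as np
s=cv2.imread("pics/side0.png")[145:275,150:330];c=cv2.imread("pics/scene0.png")[155:235,160:380]
a=cv2.resize(s,None,fx=3,fy=3,interpolation=2);b=cv2.resize(c,None,fx=3.6,fy=3.6,interpolation=2)[:, :792]
o=np.zeros((600,800,3),np.uint8);a=cv2.resize(s,(432,312));o[:312,:432]=a;o[312:600,:792]=b[:288]
cv2.imwrite("pics/crop1.png",o)
E
```

```text
(no output)
```

View pics/crop1.png

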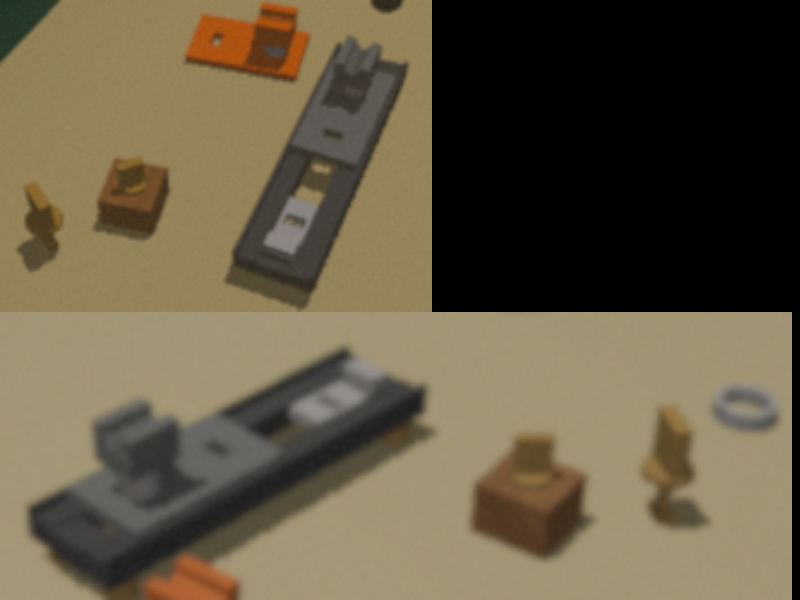

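The crop confirms the choice: grey carrier on the bench at the end away from the stop, and the smaller screw upright in the holder. The orange carrier and the loose screw are larger or coloured decoys.

```bash
python3 - <<'E'
from h import *
S,C=load("side0"),load("scene0")
s=lambda u,v:(150+u/2.4,145+v/2.4)
c=lambda u,v:(160+u/3.6,155+(v-312)/3.6)
for n,a,b,z in [("bench farR",(407,65),(30,510),.046),("bench far2",(340,45),(108,572),.046),("near a",(236,250),(424,388),.046),("near b",(312,283),(348,352),.046),
 ("cslot",(333,133),(218,446),.05),("nut",(294,220),(330,402),.039),("vblock",(358,50),(137,422),.107),("screwtop",(130,162),(535,437),.079),("front edge L",(290,148),(283,452),.05),("front R",(355,166),(215,418),.05)]:
    print(n,cast(S,s(*a),z).round(3),cast(C,c(*b),z).round(3),tri(S,s(*a),C,c(*b)).round(3))
for n,p in [("eyep",(243,352)),("lens",(147,305)),("cap",(311,144)),("bigscrew",(168,240)),("holder topcorners",s(117,160)),("",s(168,168)),("",s(155,213)),("",s(99,197))]:
    print(n,cast(S,p,.042 if n in("","holder topcorners") else .0).round(3))
E
```

```text
bench farR [ 0.49  -0.217  0.046] [ 0.499 -0.222  0.046] [ 0.492 -0.219  0.042]
bench far2 [ 0.573 -0.209  0.046] [ 0.59  -0.218  0.046] [ 0.578 -0.214  0.038]
near a [0.541 0.103 0.046] [0.548 0.101 0.046] [0.543 0.103 0.043]
near b [0.455 0.101 0.046] [0.469 0.091 0.046] [0.458 0.098 0.039]
cslot [ 0.52 -0.08  0.05] [ 0.52  -0.077  0.05 ] [ 0.52  -0.078  0.051]
nut [0.508 0.038 0.039] [0.51  0.038 0.039] [0.508 0.038 0.038]
vblock [ 0.53  -0.156  0.107] [ 0.532 -0.153  0.107] [ 0.53  -0.154  0.108]
screwtop [0.681 0.079 0.079] [0.685 0.079 0.079] [0.682 0.079 0.078]
front edge L [ 0.552 -0.038  0.05 ] [ 0.555 -0.045  0.05 ] [ 0.552 -0.041  0.047]
front R [ 0.479 -0.049  0.05 ] [ 0.488 -0.056  0.05 ] [ 0.481 -0.052  0.045]
eyep [0.436 0.315 0.   ]
lens [0.689 0.326 0.   ]
cap [ 0.574 -0.357  0.   ]
bigscrew [0.754 0.152 0.   ]
holder topcorners [0.713 0.061 0.042]
 [0.658 0.044 0.042]
 [0.639 0.101 0.042]
 [0.703 0.112 0.042]
```

```bash
python3 - <<'E'
from h import *
from plant import robot
from scipy.spatial.transform import Rotation as Ro
s=robot.read_state();R=Ro.from_rotvec(s["orientation"]).as_matrix();print(R.round(3),s["tool_pos"])
yx=np.degrees(np.arctan2(R[1,0],R[0,0]));print("jaw yaw",yx, "q6",s["q"][5],"q1",s["q"][0],"pinch",robot.pinch_z)
print("shift",np.array([.53,-.154])-s["tool_pos"][:2])
E
```

```text
[[ 0.254 -0.001 -0.967]
 [ 0.967 -0.002  0.254]
 [-0.002 -1.     0.   ]] [0.15218211 0.57980999 0.19518989]
jaw yaw 75.28409489844051 q6 -0.0853567088802375 q1 1.2285986774905637 pinch 0.0188
shift [ 0.37781789 -0.73380999]
```

```bash
R='';python3 -m inch '[[-1,0.05,-0.05,0.03,-0.15],[-1,0.08,-0.1,0.03,-0.3],[-1,0.11,-0.15,0.03,-0.45],[-1,0.14,-0.2,0.03,-0.6],[-1,0.17,-0.26,0.03,-0.75],[-1,0.2,-0.31,0.03,-0.9],[-1,0.22,-0.36,0.03,-1.0],[-1,0.24,-0.42,0.03,-1.1]]' 10
```

```text
t: 1.1
tool_pos: [0.3922, 0.1588, 0.2249]
orientation: [-1.564, -0.164, 0.167]
force: [0.7, -0.2, 0.7]
opening: 0.0929
```

```bash
python3 -m inch '[[-1,0.025,-0.055,0,-0.02],[-1,0.05,-0.11,0,-0.04],[-1,0.075,-0.165,-0.02,-0.06],[-1,0.1,-0.22,-0.04,-0.08],[-1,0.12,-0.27,-0.055,-0.106],[-1,0.138,-0.313,-0.055,-0.106],[-1,0.138,-0.313,-0.055,-0.106],[-1,0.138,-0.313,-0.055,-0.106]]'
python3 - <<'E'
from plant import robot
import cv2,numpy as np
s=robot.read_state();c=robot.read_camera("wrist")
print(s["tool_pos"],c["hand_eye"].round(3).tolist(),c["mtx"].tolist())
np.savez("pics/w1.npz",**c,pos=s["tool_pos"],rv=s["orientation"]);cv2.imwrite("pics/w1.png",c["color"][:,:,::-1])
E
```

```text
t: 2.1
tool_pos: [0.5297, -0.1537, 0.1694]
orientation: [-1.568, -0.08, 0.084]
force: [-0.8, -0.2, -0.5]
opening: 0.0929
[ 0.5297048  -0.15373959  0.16940209] [[1.0, 0.0, -0.0, 0.0], [0.0, -0.293, 0.956, -0.188], [0.0, -0.956, -0.293, 0.083], [0.0, 0.0, 0.0, 1.0]] [[265.9105097394749, 0.0, 252.64346727167376], [0.0, 265.9105097394749, 191.5192064676055], [0.0, 0.0, 1.0]]
```

View pics/w1.png

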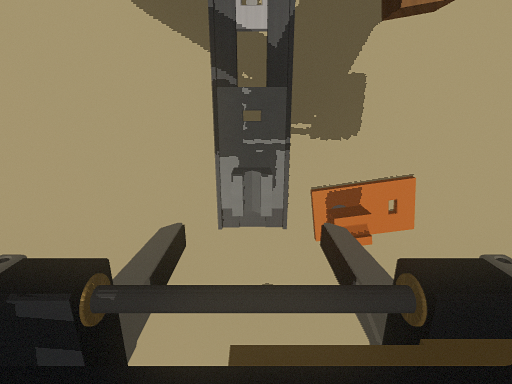

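The wrist view shows the bench running straight up the picture. The V-block is centred near (252,195), the carrier slot is at (252,116), and the nut slot is at the top edge at about (252,2).

```bash
cat >> h.py <<'E'
from scipy.spatial.transform import Rotation as Ro
def wcam(w):
    T=np.eye(4);T[:3,:3]=Ro.from_rotvec(w["rv"]).as_matrix();T[:3,3]=w["pos"]
    M=np.linalg.inv(T@w["hand_eye"]);return dict(mtx=w["mtx"],R=M[:3,:3],t=M[:3,3])
E
python3 - <<'E'
from h import *
w=wcam(load("w1"))
for n,p,z in [("lipL",(209,20),.046),("lipLb",(217,228),.046),("lipR",(294,20),.046),("lipRb",(288,228),.046),("slot",(252,116),.05),("block L back",(232,219),.107),("block R back",(272,219),.107),("block front L",(233,170),.107),("frontfoot",(252,87),.05),("nut",(252,2),.039)]:
    print(n,cast(w,p,z).round(4))
E
```

```text
lipL [0.4674 0.0114 0.046 ]
lipLb [ 0.4907 -0.2195  0.046 ]
lipR [0.5538 0.0204 0.046 ]
lipRb [ 0.5809 -0.2099  0.046 ]
slot [ 0.5209 -0.0778  0.05  ]
block L back [ 0.5114 -0.179   0.107 ]
block R back [ 0.5518 -0.1746  0.107 ]
block front L [ 0.5081 -0.1282  0.107 ]
frontfoot [ 0.5178 -0.0479  0.05  ]
nut [0.5092 0.034  0.039 ]
```

```bash
python3 -m inch '[[-1,-0.0005,-0.001,-0.05,0],[-1,-0.0005,-0.001,-0.096,0],[-1,-0.0005,-0.001,-0.096,0],[0,-0.0005,-0.001,-0.096,0],[0.2,-0.0005,-0.001,-0.096,0],[1,-0.0005,-0.001,-0.096,0],[1,-0.0005,-0.001,-0.096,0],[1,-0.0005,-0.001,-0.096,0]]' 12
```

```text
t: 3.15
tool_pos: [0.5294, -0.1544, 0.0739]
orientation: [-1.569, -0.081, 0.084]
force: [-0.4, -0.5, 0.8]
opening: 0.0475
```

```bash
python3 -m inch '[[1,0,0,0,0],[1,0,0,0,0],[1,0,0,0,0]]' 12; python3 -m inch '[[1,-0.0005,0.005,0,0],[1,-0.0011,0.01,0,0],[1,-0.0016,0.015,0,0],[1,-0.0022,0.02,0,0]]'
```

```text
t: 3.52
tool_pos: [0.5292, -0.1544, 0.0739]
orientation: [-1.569, -0.081, 0.085]
force: [-1.3, 0.1, 0.5]
opening: 0.0402
t: 4.03
tool_pos: [0.527, -0.134, 0.0738]
orientation: [-1.569, -0.081, 0.085]
force: [-0.2, -2.2, -0.3]
opening: 0.0399
```

```bash
python3 -m inch '[[1,-0.0011,0.01,0,0],[1,-0.0022,0.02,0,0],[1,-0.0033,0.03,0,0],[1,-0.0043,0.04,0,0],[1,-0.0054,0.05,0,0],[1,-0.0065,0.06,0,0],[1,-0.0076,0.07,0,0],[1,-0.0082,0.0755,0,0]]'
```

```text
t: 5.03
tool_pos: [0.5187, -0.0577, 0.0738]
orientation: [-1.568, -0.081, 0.085]
force: [1.1, -0.6, -1.5]
opening: 0.0399
```

```bash
python3 - <<'E'
from plant import robot
import cv2,numpy as np
from h import *
s=robot.read_state();c=robot.read_camera("wrist");print(s["force"])
w=dict(**c,pos=s["tool_pos"],rv=s["orientation"]);np.savez("pics/w2.npz",**w)
cv2.imwrite("pics/w2.png",cv2.resize(c["color"][0:200,180:330,::-1],None,fx=3,fy=3,interpolation=2))
E
```

```text
[ 1.08179558 -0.62728992 -1.52085831]
```

View pics/w2.png

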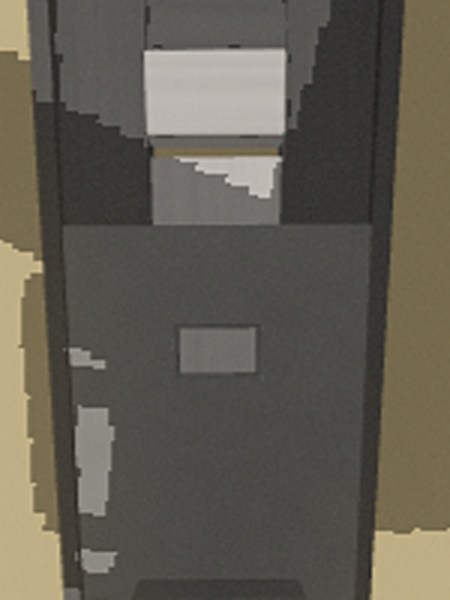

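The stop's front top edge is at row 134 of the crop and the foot's front edge is at row 225. I can work out the gap left from those two.

```bash
python3 - <<'E'
from h import *
w=wcam(load("w2"))
a=cast(w,(180+72,134/3),.053);b=cast(w,(180+72,225/3),.05);print(a,b,(a-b)@[-.108,.994,0])
c=cast(w,(180+72,152/3),.04);print(c,(c-b)@[-.108,.994,0],cast(w,(180+217/3,350/3),.05))
E
```

```text
[0.50509322 0.06803303 0.053     ] [0.50711003 0.04886084 0.05      ] 0.019274979055360558
[0.50516523 0.06675006 0.04      ] 0.017991928206438027 [0.5104656 0.0196172 0.05     ]
```

```bash
python3 -m inch '[[1,-0.0004,0.004,0,0],[1,-0.0008,0.008,0,0],[1,-0.0012,0.011,0,0],[1,-0.0014,0.013,0,0],[1,-0.0015,0.014,0,0],[1,-0.0016,0.015,0,0]]';for i in 1; do python3 -m inch '[[1,-0.0001,0.001,0,0],[1,-0.0001,0.001,0,0]]'; done
```

```text
t: 5.82
tool_pos: [0.5171, -0.0423, 0.0738]
orientation: [-1.568, -0.081, 0.085]
force: [-0.5, -1.9, -0.3]
opening: 0.0397
t: 6.08
tool_pos: [0.5169, -0.0412, 0.0738]
orientation: [-1.568, -0.081, 0.085]
force: [-0.9, -1.1, -0.1]
opening: 0.0397
```

```bash
python3 -m inch '[[1,-0.0001,0.001,0,0],[1,-0.0001,0.001,0,0]]'; python3 -m inch '[[1,-0.0001,0.0007,0,0],[1,-0.0001,0.0007,0,0]]'
```

```text
t: 6.32
tool_pos: [0.5169, -0.0401, 0.0739]
orientation: [-1.568, -0.081, 0.085]
force: [-0.1, -1.1, -1.1]
opening: 0.0397
t: 6.58
tool_pos: [0.5168, -0.0393, 0.0738]
orientation: [-1.568, -0.081, 0.085]
force: [0.1, -1.9, -0.2]
opening: 0.0398
```

```bash
python3 -m inch '[[1,-0.0001,0.0007,0,0],[1,-0.0001,0.0007,0,0]]'; python3 -m inch '[[1,-0.0001,0.0007,0,0],[1,-0.0001,0.0007,0,0]]'
```

```text
t: 6.82
tool_pos: [0.5167, -0.0388, 0.0738]
orientation: [-1.568, -0.081, 0.085]
force: [0.9, -4.2, -0.5]
opening: 0.04
t: 7.08
tool_pos: [0.5167, -0.0387, 0.074]
orientation: [-1.569, -0.081, 0.085]
force: [0.1, -5.5, 0.1]
opening: 0.0396
```

```bash
python3 -m inch '[[1,-0.0001,0.001,0,0],[1,-0.0001,0.001,0,0]]'
```

```text
t: 7.32
tool_pos: [0.5167, -0.0386, 0.0742]
orientation: [-1.571, -0.081, 0.085]
force: [-0.4, -6.5, 1.2]
opening: 0.0399
```

```bash
python3 -m inch '[[0.2,0,0,0,0],[-0.2,0,0,0,0],[-0.6,0,0,0,0],[-1,0,0,0.0,0],[-1,0,0,0.04,0],[-1,0,0,0.09,0],[-1,0,0,0.12,0],[-1,0,0,0.12,0]]'
python3 - <<'E'
from plant import robot
import cv2,numpy as np
s=robot.read_state();c=robot.read_camera("wrist");print(s["tool_pos"])
np.savez("pics/w3.npz",**c,pos=s["tool_pos"],rv=s["orientation"])
cv2.imwrite("pics/w3.png",cv2.resize(c["color"][60:230,180:400,::-1],None,fx=3.5,fy=3.5,interpolation=2))
E
```

```text
t: 8.32
tool_pos: [0.5187, -0.0388, 0.1975]
orientation: [-1.572, -0.086, 0.08]
force: [-0.3, 0.3, -0.3]
opening: 0.0928
[ 0.51868869 -0.03875874  0.19754215]
```

View pics/w3.png

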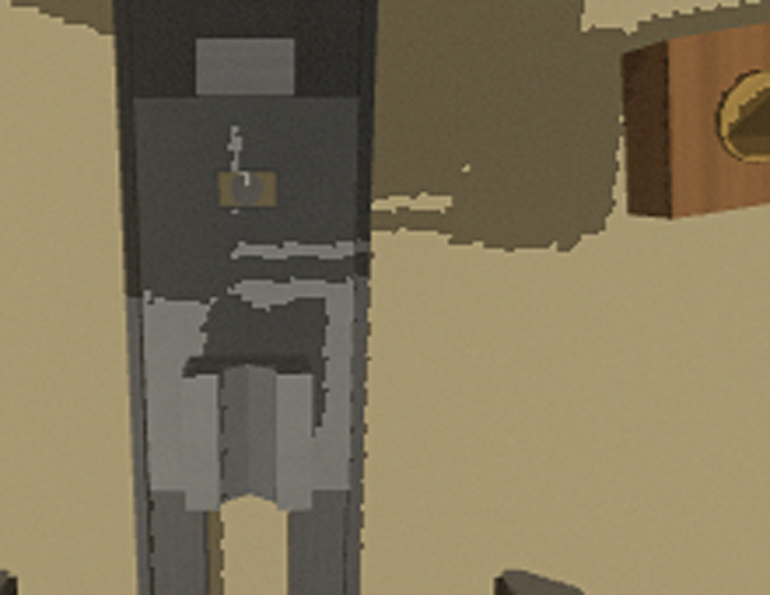

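The foot's front edge now touches the stop, and the plunger shows through both slots at crop (247,189). I'll compute the slot position and the shift to the screw.

```bash
python3 - <<'E'
from h import *
L=load("w3");w=wcam(L);f=lambda u,v:(180+u/3.5,60+v/3.5)
print("slot",cast(w,f(247.5,189),.05), "edges",cast(w,f(218,189),.05),cast(w,f(277,189),.05))
b=[cast(w,f(*p),.107) for p in((184,511),(313,511))];print("block",sum(b)/2+np.array([-.108,.994,0])*.022)
l=[cast(w,f(*p),.046) for p in((116,80),(135,520),(376,80),(362,520))]
for i in(0,2):
    d=l[i]-l[i+1];print(np.degrees(np.arctan2(-d[0],d[1])))
print("center line at", (l[0]+l[2])/2,(l[1]+l[3])/2)
R=Ro.from_rotvec(L["rv"]).as_matrix();print("yaw",np.degrees(np.arctan2(R[1,0],R[0,0])),R.round(3))
E
```

```text
slot [0.50890698 0.03826137 0.05      ] edges [0.49877078 0.03718248 0.05      ] [0.51904525 0.03934047 0.05      ]
block [ 0.51715988 -0.03666854  0.107     ]
6.223841191394419
6.333918861580919
center line at [0.50473833 0.07337268 0.046     ] [ 0.52213367 -0.08472598  0.046     ]
yaw 6.070337821672783 [[ 0.994  0.004 -0.106]
 [ 0.106 -0.002  0.994]
 [ 0.004 -1.    -0.003]]
```

```bash
python3 -m inch '[[-1,0.057,0.014,0,0],[-1,0.115,0.028,0,0],[-1,0.172,0.041,0,0],[-1,0.172,0.041,0,0],[-1,0.172,0.041,0,0]]'
python3 - <<'E'
from plant import robot
import cv2,numpy as np
s=robot.read_state();c=robot.read_camera("wrist");print(s["tool_pos"])
np.savez("pics/w4.npz",**c,pos=s["tool_pos"],rv=s["orientation"])
cv2.imwrite("pics/w4.png",cv2.resize(c["color"][50:180,160:350,::-1],None,fx=4,fy=4,interpolation=2))
E
```

```text
t: 9.0
tool_pos: [0.6881, 0.0025, 0.1924]
orientation: [-1.571, -0.08, 0.087]
force: [-1.0, -0.6, 0.2]
opening: 0.0929
[0.68814804 0.00251456 0.19238716]
```

View pics/w4.png

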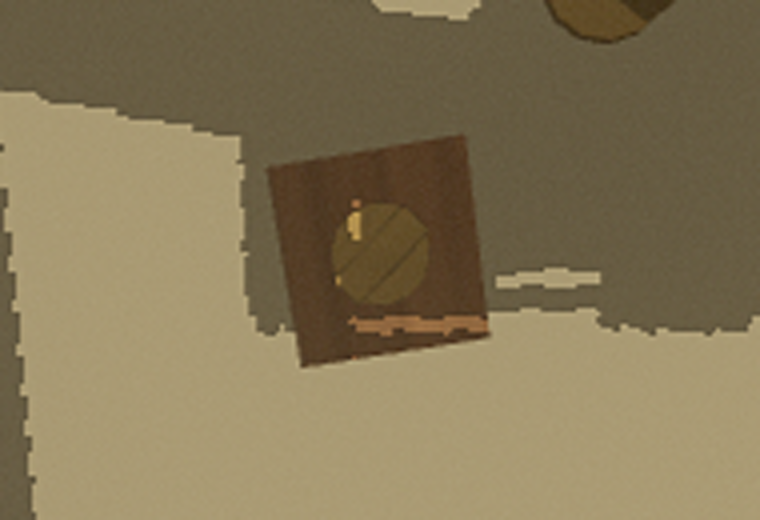

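The paddle runs at about 45° through the collar circle, which is centred at (381,254) in the crop. Its long edges are (335,275)-(403,208) and (370,300)-(430,238).

```bash
python3 - <<'E'
from h import *
L=load("w4");w=wcam(L);f=lambda u,v:(160+u/4,50+v/4)
for e in [((335,275),(403,208)),((370,300),(430,238))]:
    a,b=[cast(w,f(*p),.079) for p in e];d=b-a;print("paddle yaw",np.degrees(np.arctan2(d[1],d[0])),(a+b)/2)
print("collar",cast(w,f(381,254),.047),"cam",-w["R"].T@w["t"])
hc=[cast(w,f(*p),.042) for p in((267,168),(465,135),(490,336),(302,367))];print("holder",sum(hc)/4)
R=Ro.from_rotvec(L["rv"]).as_matrix();print("yaw",np.degrees(np.arctan2(R[1,0],R[0,0])))
E
```

```text
paddle yaw 49.38329823550725 [0.67872736 0.0840297  0.079     ]
paddle yaw 51.20646848613355 [0.68790146 0.07780871 0.079     ]
collar [0.68259361 0.08082859 0.047     ] cam [0.68041707 0.08504673 0.3799516 ]
holder [0.68261884 0.0806994  0.042     ]
yaw 6.085270182011929
```

```bash
python3 -m inch '[[-1,-0.003,0.04,0,-0.18],[-1,-0.0055,0.078,0,-0.36],[-0.5,-0.0055,0.078,0,-0.54],[-0.2,-0.0055,0.078,-0.02,-0.72],[0,-0.0055,0.078,-0.05,-0.8],[0,-0.0055,0.078,-0.08,-0.8],[0,-0.0055,0.078,-0.08,-0.8]]' 25
```

```text
t: 9.93
tool_pos: [0.6799, 0.0797, 0.1124]
orientation: [-1.504, 0.548, -0.539]
force: [0.2, 0.3, 0.5]
opening: 0.0488
```

```bash
python3 -m inch '[[0,0.0027,0.0011,-0.04,0.005],[0,0.0027,0.0011,-0.06,0.005],[0,0.0027,0.0011,-0.06,0.005],[0.4,0.0027,0.0011,-0.06,0.005],[1,0.0027,0.0011,-0.06,0.005],[1,0.0027,0.0011,-0.06,0.005],[1,0.0027,0.0011,-0.06,0.005],[1,0.0027,0.0011,-0.06,0.005]]' 25
```

```text
t: 10.92
tool_pos: [0.6829, 0.0809, 0.0528]
orientation: [-1.505, 0.544, -0.535]
force: [0.3, 0.5, 2.1]
opening: 0.0093
```

```bash
python3 -m inch '[[1,0,0,0,0],[1,0,0,0,0],[1,0,0,0,0]]' 25
```

```text
t: 11.3
tool_pos: [0.6829, 0.0809, 0.0528]
orientation: [-1.505, 0.544, -0.535]
force: [-0.6, 0.0, 1.0]
opening: 0.0093
```

```bash
python3 -m inch '[[1,0,0,0.04,0],[1,0,0,0.08,0],[1,-0.02,0,0.09,0.18],[1,-0.04,0,0.09,0.36],[1,-0.06,-0.005,0.09,0.54],[1,-0.08,-0.01,0.09,0.72],[1,-0.1,-0.02,0.09,0.9],[1,-0.12,-0.03,0.09,1.08]]' && python3 -m inch '[[1,-0.02,-0.004,-0.01,0.18],[1,-0.04,-0.008,-0.02,0.36],[1,-0.052,-0.012,-0.03,0.54],[1,-0.052,-0.012,-0.03,0.72],[1,-0.052,-0.012,-0.03,0.9],[1,-0.052,-0.012,-0.03,1.08],[1,-0.052,-0.012,-0.03,1.25],[1,-0.052,-0.012,-0.03,1.25]]'
python3 - <<'E'
from plant import robot
import cv2,numpy as np
from h import *
s=robot.read_state();R=Ro.from_rotvec(s["orientation"]).as_matrix();print(s["tool_pos"],"yaw",np.degrees(np.arctan2(R[1,0],R[0,0])),R.round(3),s["q"].round(2))
E
```

```text
t: 12.3
tool_pos: [0.5619, 0.0507, 0.1424]
orientation: [-1.553, -0.308, 0.315]
force: [0.1, -0.2, -1.2]
opening: 0.0094
t: 13.3
tool_pos: [0.5097, 0.0386, 0.1122]
orientation: [-1.179, -1.265, 1.266]
force: [0.1, 0.7, -0.6]
opening: 0.0093
[0.50971942 0.03863528 0.11224144] yaw 94.28139360246409 [[-0.075  0.004 -0.997]
 [ 0.997 -0.005 -0.075]
 [-0.005 -1.    -0.003]] [-0.02 -0.06  1.84 -0.    1.36 -1.67]
```

```bash
python3 -m inch '[[1,-0.0006,-0.0003,-0.006,0.034],[1,-0.0006,-0.0003,-0.006,0.034],[1,-0.0006,-0.0003,-0.006,0.034]]'
python3 - <<'E'
from plant import robot
import cv2,numpy as np
from h import *
s=robot.read_state();ims=[]
for n in("wrist","side","scene"):
    c=robot.read_camera(n);np.savez(f"pics/{n}5.npz",**c,pos=s["tool_pos"],rv=s["orientation"])
    w=wcam(load("wrist5")) if n=="wrist" else c
    p=w["R"]@np.array([.509,.038,.06])+w["t"];p=w["mtx"]@p;p=p[:2]/p[2];u,v=p.astype(int);h=(45,60) if n=="wrist" else (30,26)
    u0,v0=u-h[0],max(0,v-h[1]);im=c["color"][v0:v0+2*h[1],u0:u0+2*h[0],::-1];k=4 if n=="wrist" else 6
    print(n,(u0,v0),k,im.shape);ims.append(cv2.resize(im,None,fx=k,fy=k,interpolation=2))
o=np.zeros((600,800,3),np.uint8);a,b,d=ims
o[:a.shape[0],:a.shape[1]]=a;o[:b.shape[0],400:400+b.shape[1]]=b[:, :400];e=d[:600-b.shape[0]];o[b.shape[0]:b.shape[0]+e.shape[0],400:400+e.shape[1]]=e[:, :400]
print(a.shape,b.shape);cv2.imwrite("pics/m5.png",o)
E
```

```text
t: 13.68
tool_pos: [0.509, 0.0383, 0.106]
orientation: [-1.162, -1.288, 1.29]
force: [-0.4, -0.4, -0.3]
opening: 0.0096
wrist (np.int64(206), np.int64(141)) 4 (120, 90, 3)
side (np.int64(242), np.int64(205)) 6 (52, 60, 3)
scene (np.int64(221), np.int64(147)) 6 (52, 60, 3)
(480, 360, 3) (312, 360, 3)
```

View pics/m5.png

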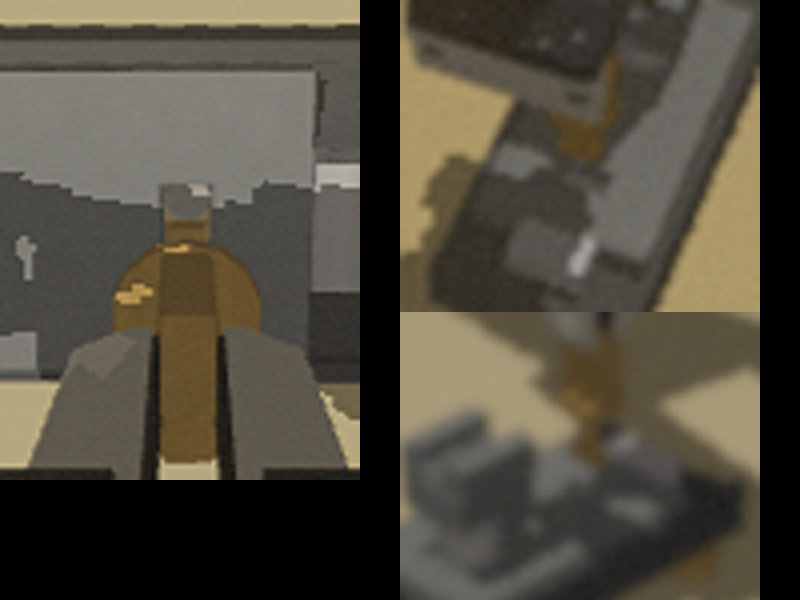

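The wrist crop shows the slot at u 160–213 with its far edge at v 183. The blade front is at u 165–210, v about 222–240. The collar spans u 115–260, centred at about 188, and the paddle is at u 160–216.

```bash
python3 - <<'E'
from h import *
L=load("wrist5");w=wcam(L);T=Ro.from_rotvec(L["rv"]).as_matrix();pos=L["pos"]
f=lambda u,v:(206+u/4,141+v/4)
print("cam",-w["R"].T@w["t"]);print("yaw",np.degrees(np.arctan2(T[1,0],T[0,0])))
org=pos.copy();org[2]-=.0108
def pr(X):
    p=w["mtx"]@(w["R"]@X+w["t"]);p=p[:2]/p[2];return ((p-[206,141])*4).round(0)
# local axes: a=along tool z (paddle x), b= tool x
a=np.r_[T[:2,2],0];b=np.r_[T[:2,0],0];Z=np.array([0,0,1.])
for n,s,r,h in[("collar far",.015,0,.005),("collar L",0,-.015,.005),("collar R",0,.015,.005),("blade far top L",.009,-.0045,-.0225),("bfarbot L",.009,-.0045,-.028),("bfarbot R",.009,.0045,-.028),("nose bot L",.00775,-.00325,-.03),("paddle top far L",.014,-.005,.037),("pad top near",-.014,0.0,.037),("pad bot far",.014,.005,.005)]:
    print(n,pr(org+a*s+b*r+Z*h))
print("slot far L,R",[pr(np.array([.5089,.0383,.05])+a*.01025+b*r) for r in(-.00575,.00575)])
print("slot far edge world",cast(w,f(160,183),.05),cast(w,f(213,183),.05),"->centre",(cast(w,f(160,183),.05)+cast(w,f(213,183),.05))/2-a*.01025)
E
```

```text
cam [0.42698264 0.03101328 0.29343845]
yaw 96.15885024946135
collar far [183. 239.]
collar L [107. 311.]
collar R [259. 311.]
blade far top L [163. 223.]
bfarbot L [164. 216.]
bfarbot R [204. 216.]
nose bot L [170. 218.]
paddle top far L [151. 309.]
pad top near [182. 460.]
pad bot far [209. 244.]
slot far L,R [array([161., 188.]), array([209., 188.])]
slot far edge world [0.49807339 0.03120061 0.05      ] [0.4966998  0.04375527 0.05      ] ->centre [0.50757737 0.03857776 0.05      ]
```

```bash
python3 -m inch '[[1,-0.002,-0.0002,-0.01,0],[1,-0.002,-0.0002,-0.01,0],[1,-0.002,-0.0002,-0.01,0]]'
python3 - <<'E'
from plant import robot
import cv2,numpy as np
from h import *
s=robot.read_state();c=robot.read_camera("wrist");np.savez("pics/w6.npz",**c,pos=s["tool_pos"],rv=s["orientation"]);print(s["tool_pos"])
im=c["color"][175:225,225:280,::-1];cv2.imwrite("pics/w6.png",cv2.resize(im,None,fx=12,fy=12,interpolation=cv2.INTER_CUBIC))
E
```

```text
t: 14.2
tool_pos: [0.507, 0.0381, 0.0961]
orientation: [-1.162, -1.289, 1.29]
force: [0.6, -0.6, -0.9]
opening: 0.0097
[0.50697691 0.03811132 0.09607851]
```

View pics/w6.png

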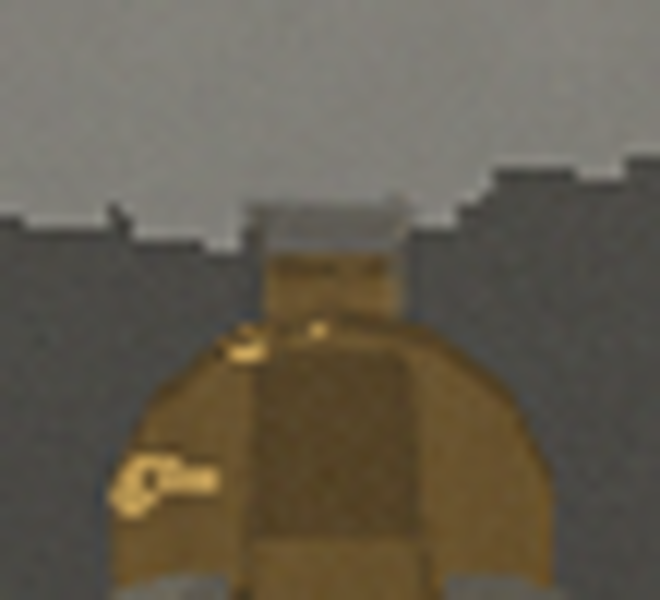

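```bash
python3 - <<'E'
from h import *
L=load("w6");w=wcam(L);T=Ro.from_rotvec(L["rv"]).as_matrix();pos=L["pos"]
f=lambda v,z:cast(w,(225+330/12,175+v/12),z)
a=np.r_[T[:2,2],0];o=pos[2]-.0108
for n,v,z,s in[("slot far",205,.05,.01025),("blade farbot (nose line 270)",270,o-.028,.009),("nose bottom 253",253,o-.03,.00775),("blade farbot 253",253,o-.028,.009),("collar far top",318,o+.005,.015),("pad top far",540,o+.037,.014),("pad bot far",348,o+.005,.014)]:
    X=f(v,z);print(n,(X-pos)@a-s)
E
```

```text
slot far -0.0008822710933917878
blade farbot (nose line 270) -0.002448441946523149
nose bottom 253 -0.0005189452789505144
blade farbot 253 -0.001111104850829981
collar far top -0.0006447225057314553
pad top far -0.0012575604777642219
pad bot far -0.0016889137938877682
```

```bash
python3 -m inch '[[1,0,0,-0.003,0],[1,0,0,-0.006,0],[1,0,0,-0.009,0],[1,0,0,-0.009,0]]' 30; python3 -m inch '[[1,0,0,-0.001,0],[1,0,0,-0.002,0],[1,0,0,-0.003,0],[1,0,0,-0.003,0]]'
```

```text
t: 14.75
tool_pos: [0.5069, 0.0381, 0.0869]
orientation: [-1.162, -1.289, 1.29]
force: [-0.1, 0.5, 0.1]
opening: 0.0092
t: 15.25
tool_pos: [0.5068, 0.0381, 0.0838]
orientation: [-1.162, -1.288, 1.29]
force: [0.6, -0.9, -1.1]
opening: 0.0094
```

```bash
python3 -m inch '[[1,0,0,-0.0015,0],[1,0,0,-0.003,0],[1,0,0,-0.0045,0],[1,0,0,-0.0045,0]]'; python3 -m inch '[[1,0,0,-0.001,0],[1,0,0,-0.002,0],[1,0,0,-0.003,0],[1,0,0,-0.003,0]]'
```

```text
t: 15.75
tool_pos: [0.5067, 0.0381, 0.0791]
orientation: [-1.161, -1.288, 1.291]
force: [0.1, -0.0, 0.4]
opening: 0.0091
t: 16.25
tool_pos: [0.5066, 0.0382, 0.076]
orientation: [-1.161, -1.288, 1.291]
force: [0.5, 0.1, -0.0]
opening: 0.0093
```

```bash
python3 -m inch '[[1,0.0002,0,-0.002,0],[1,0.0002,0,-0.004,0],[1,0.0002,0,-0.006,0],[1,0.0002,0,-0.006,0]]'; python3 -m inch '[[1,0,0,-0.001,0],[1,0,0,-0.002,0],[1,0,0,-0.003,0],[1,0,0,-0.003,0]]'
```

```text
t: 16.75
tool_pos: [0.5066, 0.0381, 0.0697]
orientation: [-1.161, -1.288, 1.291]
force: [-0.5, 0.6, -1.2]
opening: 0.0091
t: 17.25
tool_pos: [0.5069, 0.0381, 0.067]
orientation: [-1.161, -1.288, 1.291]
force: [-0.9, -0.5, 1.7]
opening: 0.0092
```

```bash
python3 -m inch '[[1,0,0,-0.0015,0],[1,0,0,-0.003,0],[1,0,0,-0.0045,0],[1,0,0,-0.0045,0]]' 35; python3 -m inch '[[1,0,0,-0.001,0],[1,0,0,-0.001,0]]'
```

```text
t: 17.75
tool_pos: [0.507, 0.0381, 0.0626]
orientation: [-1.162, -1.288, 1.291]
force: [-0.2, 0.1, 4.9]
opening: 0.0095
t: 18.0
tool_pos: [0.5072, 0.0381, 0.0618]
orientation: [-1.162, -1.289, 1.29]
force: [-0.9, 0.2, 4.8]
opening: 0.0088
```

```bash
python3 -m inch '[[1,0,0,-0.001,0],[1,0,0,-0.001,0]]' ; python3 -m inch '[[1,0,0,-0.0008,0],[1,0,0,-0.0008,0]]'
```

```text
t: 18.25
tool_pos: [0.5074, 0.0381, 0.0611]
orientation: [-1.162, -1.289, 1.29]
force: [-0.1, 0.9, 6.4]
opening: 0.0094
t: 18.5
tool_pos: [0.5077, 0.0381, 0.0609]
orientation: [-1.163, -1.289, 1.29]
force: [-1.7, 0.3, 8.4]
opening: 0.0089
```

```bash
python3 -m inch '[[1,-0.0004,0,-0.001,0],[1,-0.0004,0,-0.001,0]]'; python3 -m inch '[[1,-0.0002,0,-0.0008,0],[1,-0.0002,0,-0.0008,0]]'
```

```text
t: 18.75
tool_pos: [0.5077, 0.038, 0.0607]
orientation: [-1.163, -1.29, 1.29]
force: [-3.2, -0.3, 10.1]
opening: 0.009
t: 19.0
tool_pos: [0.5079, 0.038, 0.0608]
orientation: [-1.164, -1.29, 1.29]
force: [-3.0, 0.6, 9.8]
opening: 0.0097
```

```bash
python3 -m inch '[[1,0,0,-0.001,-0.1],[1,0,0,-0.001,-0.2],[1,0.0001,0,-0.001,-0.3],[1,0.0001,0,-0.001,-0.4]]' 40
```

```text
t: 19.5
tool_pos: [0.5088, 0.0382, 0.0606]
orientation: [-1.343, -0.991, 0.99]
force: [-0.5, 0.6, 8.0]
opening: 0.0088
```

```bash
python3 -m inch '[[1,0,0.0001,-0.0012,-0.1],[1,0.0,0.0002,-0.0012,-0.2],[1,0,0.0002,-0.0012,-0.3],[1,0.0,0.0003,-0.0012,-0.4],[1,0.0,0.0004,-0.0012,-0.5],[1,0,0.0005,-0.0012,-0.6]]'; python3 - <<'E'
from plant import robot
print(robot.read_state()["wrist_torque"])
E
```

```text
t: 20.25
tool_pos: [0.5099, 0.0387, 0.0606]
orientation: [-1.515, -0.527, 0.527]
force: [-0.7, 0.0, 9.1]
opening: 0.0093
[0.03653665 0.11217027 0.04354055]
```

```bash
python3 -m inch '[[1,-0.0003,0,-0.0012,-0.1],[1,-0.0003,0.0002,-0.0012,-0.2],[1,-0.0003,0.0002,-0.0012,-0.3],[1,-0.0003,0.0003,-0.0012,-0.4],[1,-0.0003,0.0003,-0.0012,-0.48],[1,-0.0003,0.0003,-0.0012,-0.54]]'; python3 - <<'E'
from plant import robot
from h import *
s=robot.read_state();R=Ro.from_rotvec(s["orientation"]).as_matrix();print(s["wrist_torque"],np.degrees(np.arctan2(R[1,0],R[0,0])))
E
```

```text
t: 21.0
tool_pos: [0.5106, 0.0395, 0.0609]
orientation: [-1.576, -0.102, 0.103]
force: [-3.3, 3.2, 12.5]
opening: 0.0086
[0.38448793 0.56942428 0.09072429] 7.475826295584244
```

```bash
python3 -m inch '[[1,-0.001,-0.0005,-0.0005,-0.03],[1,-0.001,-0.0005,-0.0005,-0.06],[1,-0.001,-0.0005,-0.0005,-0.06]]'; python3 - <<'E'
from plant import robot
from h import *
s=robot.read_state();R=Ro.from_rotvec(s["orientation"]).as_matrix();print(s["wrist_torque"],np.degrees(np.arctan2(R[1,0],R[0,0])))
E
```

```text
t: 21.38
tool_pos: [0.5099, 0.0393, 0.0609]
orientation: [-1.578, -0.055, 0.055]
force: [-1.8, 1.2, 8.5]
opening: 0.0091
[0.17630513 0.43203088 0.08226348] 4.022035156101414
```

```bash
python3 -m inch '[[1,0,0,-0.0005,-0.03],[1,0,0,-0.0005,-0.06],[1,0,0,-0.0005,-0.06]]'; python3 - <<'E'
from plant import robot
from h import *
s=robot.read_state();R=Ro.from_rotvec(s["orientation"]).as_matrix();print(s["wrist_torque"],np.degrees(np.arctan2(R[1,0],R[0,0])))
E
```

```text
t: 21.75
tool_pos: [0.5101, 0.0395, 0.061]
orientation: [-1.578, -0.008, 0.008]
force: [-2.0, 1.7, 7.7]
opening: 0.0092
[0.1769388  0.65482363 0.06260257] 0.5645115001054424
```

```bash
python3 -m inch '[[1,0,0,0.001,0],[1,0,0,0.002,0],[1,0,0,0.002,0]]'; python3 -m inch '[[1,0,0,0.0008,0],[1,0,0,0.0008,0]]'; python3 - <<'E'
from plant import robot
import cv2
from h import *
s=robot.read_state();c=robot.read_camera("wrist");print(s["wrist_torque"])
np.savez("pics/w7.npz",**c,pos=s["tool_pos"],rv=s["orientation"])
cv2.imwrite("pics/w7.png",cv2.resize(c["color"][130:270,170:340,::-1],None,fx=4,fy=4,interpolation=2))
E
```

```text
t: 22.12
tool_pos: [0.5093, 0.0396, 0.0622]
orientation: [-1.578, -0.007, 0.009]
force: [-0.7, 1.6, -2.5]
opening: 0.0091
t: 22.38
tool_pos: [0.5086, 0.0397, 0.0622]
orientation: [-1.578, -0.006, 0.01]
force: [-0.6, -0.1, -5.3]
opening: 0.009
[0.04464759 0.17865529 0.04185223]
```

View pics/w7.png

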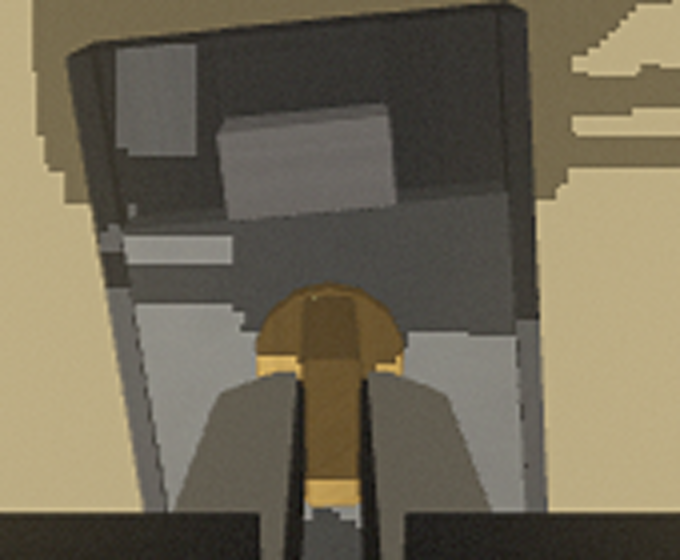

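The lift test stops at z = 0.0622 with −5 N, so the blade is hooked under the nut block. The picture shows the paddle about along the bench and the collar down on the foot against the stop side. I'll relax the pull and let go.

```bash
python3 -m inch '[[1,0,0,-0.0003,0],[0.6,0,0,-0.0003,0],[0.2,0,0,-0.0003,0],[0,0,0,-0.0003,0],[0,0,0,-0.0003,0],[0,0,0,-0.0003,0],[0,0,0,0.01,0],[0,0,0,0.03,0]]' && python3 -m inch '[[0,0,0,0.03,0],[0,0,0,0.07,0],[0,0,-0.04,0.1,0],[0,0,-0.077,0.11,0],[0,0,-0.077,0.11,0.09],[0,0,-0.077,0.11,0.09]]'
python3 - <<'E'
from plant import robot
import cv2
from h import *
s=robot.read_state();c=robot.read_camera("wrist");print(s["tool_pos"],s["opening"])
np.savez("pics/w8.npz",**c,pos=s["tool_pos"],rv=s["orientation"])
a=cv2.resize(c["color"][60:210,170:340,::-1],None,fx=3,fy=3,interpolation=2)
d=robot.read_camera("scene")["color"][150:225,170:270,::-1];d=cv2.resize(d,(280,210));o=np.zeros((450,800,3),np.uint8);o[:,:510]=a;o[:210,515:795]=d;cv2.imwrite("pics/w8.png",o)
E
```

```text
t: 23.42
tool_pos: [0.5079, 0.0397, 0.0923]
orientation: [-1.578, -0.004, 0.011]
force: [-0.1, -0.9, 1.3]
opening: 0.0467
t: 24.18
tool_pos: [0.5081, -0.0377, 0.2032]
orientation: [-1.577, -0.075, 0.08]
force: [-0.9, -0.4, -0.7]
opening: 0.0467
[ 0.50814342 -0.03771821  0.20318543] 0.04669293388988437
```

View pics/w8.png

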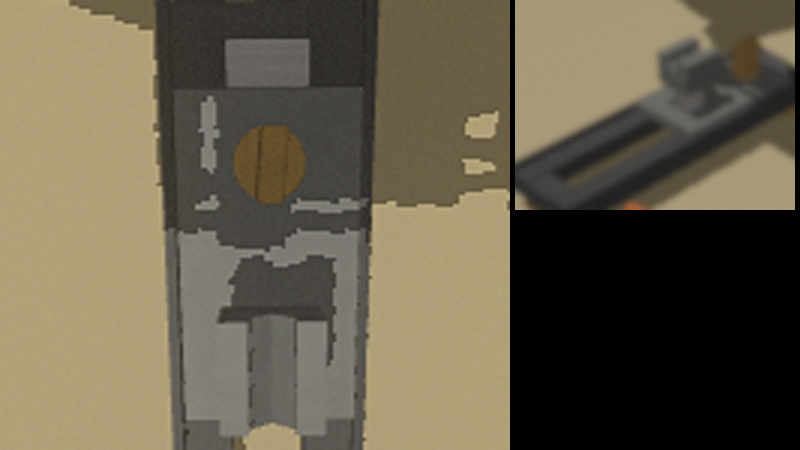

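The paddle at crop (271,163) lies along the bench within a few degrees and the screw stands upright. The foot is still against the stop, and the gripper is clear.

```bash
python3 -c "
from plant import robot
print(robot.close_job())"
```

```text
the job is handed in; nothing more can be done
None
```

The carrier is against the end stop with the thumbscrew locked through both slots. I handed the job in at about 24 s of the 67 s allowed; no verdict came back.

- **Carrier:** I gripped the V-block lightly and slid it about 117 mm. At the end it stopped moving while the push rose to about 6.5 N. That is well under the 16 N that shifts the stop.
- **Thumbscrew:** I took the smaller screw from its holder and lowered it through both slots with no contact force on the way. I pressed it home at about 10 N, where it stopped moving, then turned it about 96° clockwise.
- **Last checks:**
  - Before letting go, pulling up about 5 N stopped after 1.2 mm, so the blade is hooked under the nut block.
  - The final picture shows the collar close to the foot, the paddle within about 6° of the bench direction, the foot still at the stop, and the gripper clear.
- **Not confirmed:**
  - I never felt the firm rotation stop, even at 96°; the wrist torque stayed low. That the screw is locked rests on the pull test and the picture.
  - I did not measure the plunger travel or the stop's position directly.
  - I also did not measure the loose optics again, though the arm never went near them.

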